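Move the row of potted succulents from the carrying tray to the watering rack

ROBOT

A 6-joint arm with a two-finger parallel gripper is mounted at the origin on the work surface. World frame = base frame: x ahead of the robot, y to its left, z up, the work surface at z = 0. Lengths are in m, angles in rad, forces in N, time in s.
With the tool pointing down it reaches from about 0.425 to 0.95 m from the base axis. Payload 3.5 kg.
Tool frame: the origin (TCP) lies at the very end of the fingers, on their centre line; the grasp point (between the pads) lies 19 mm behind it (ctrl.grip_point_offset is the distance from the TCP to the grasp point, in m); z points along the fingers, y is the line along which they close (so a half turn about z gives the same grasp; the last joint's range is limited). The gripper opens to 85 mm and grips with 20 to 120 N. Pads are 22 mm wide; open, the fingers measure 114 mm over their backs; the gripper's body (76 mm by 85 mm) begins 54 mm behind the grasp point. The pads swing forward as they close: fully open they stand 13 mm farther back than shut.
Start: joints at [1, 0.286, 1.577, -0, 1.279, -0.15], TCP at [0.276, 0.616, 0.231] pointing down, gripper open.
Joint ranges: [-2.77, 2.77], [-0.9, 2.22], [0.21, 2.48], [-1.53, 4.67], [0.24, 2.81], [-2.84, 2.84]. Speed limits (rad/s): [2.79, 2.79, 3.14, 3.14, 3.14, 3.14].

INTERFACE

Orientations are given as a unit quaternion [x, y, z, w].
In Python, from plant import ctrl gives the robot as it stands. The module is installed in compiled form; this text tells all that it offers.
- The arm moves only by the shell command python3 -m pendant 'ROWS' [OPENING] [FORCE]. ROWS is JSON, a list of rows, each an object of numbers: "dx", "dy", "dz": the shift along the tool's x, y, z in cm; "twist": the turn about the tool's z in degrees. A call has 1 to 10 rows; each row is the pose to reach, as a shift and turn from the pose commanded when the call began, along the tool's axes at that moment; what a row does not reach only later rows make up. A row lasts 1/8 s, in which the tool goes at most 62.5 mm and 10.7 degrees, less where a joint would pass 70% of its speed; a pose out of reach is approached as far as the arm can. A call with a gripper value outside its range is refused whole. OPENING is the opening in per cent of the stroke, from 0 (shut) to 100 (fully open), set as the call begins (- or left out, the last holds). The fingers move at their own pace and stop on an object; FORCE is the grip in N (left out, the last holds). Time passes only in rows, so rows that repeat a pose let the fingers close. It gives the time, the measured TCP pose, the force, the opening and the grip force at its end, in the units of the state.
- ctrl.get_state(): the state, without advancing time (a new reading comes with each control period).
- ctrl.read_camera(name): name is "scene" or "side" or "wrist"; returns a dict with "img" (480x640x3 uint8, red, green, blue), "depth" (480x640 float32, m along the optical axis (not along the pixel's ray), 0 where there is no reading), "camera_matrix" (3x3 intrinsics, pixels), "xyz" and "rotation" of the camera in the world; the wrist camera has in their place "tool_from_camera" (4x4, takes a point from camera to tool coordinates, whose origin is the TCP and whose axes are the flange's). Camera axes: x right, y up, looking along -z (the intrinsics and any distortion apply to the point x, -y, -z); pixel columns grow to the right and rows downward; lengths in m; the calibration is good to about 2 mm. A picture is of the moment at which its call begins: read the wrist's pose just before it.
- ctrl.sign_off(): hands the job in; it is judged then, once.
The state is a dict: "time": time; "qpos": joint angles; "dq": joint speeds; "joint_efforts": joint torques, N m; "eef_pos": TCP position; "tcp_rot": TCP orientation; "contact_force": force on the tool from outside, world axes, zero at the start; "wrist_torque": the same for the moment, N m; "opening": opening from 0.0 (shut) to 1.0 (fully open); "finger_force": force on a finger pad.
Only numpy, scipy, OpenCV 4.12 (cv2) and the standard library are available. Lean on these libraries where they do the work, as an engineer would, in place of code of your own. Each camera call takes 0.05 s, during which the arm holds its last target. There are 200 camera calls.

TASK

Move the red, yellow, blue and white potted succulents from the row in the grey carrying tray to the row of saucers on the watering rack, so that they stand there in the order the saucers show: each pot flat and upright inside the saucer of its own colour. Set each down rather than dropping it, never tip a pot over, and leave the black pot where it stands in the tray.

Things in the scene. Friction and masses are not known exactly. Their poses are not given: they have to be found in the camera images.
- tray: Grey open plastic carrying tray, fixed to the bench, 78 (x) x 392 (y) x 18 mm high, with five cells in a row along its own y axis (cell centres at y = -152, -76, 0, 76, 152 mm). Walls and dividers are 4 mm thick and 18 mm high, its floor is 4 mm thick. Origin: centre of its underside, on the bench top; z up.
- red_center (a point): Round red pot with a pale green rosette succulent; point on its axis, 30 mm above its underside (z up). Pot 60 mm high: foot 39 mm across, widening to 49 mm; the top 19 mm is an upright rim band 54 mm across, the place to grip. Plant within 23 mm of the axis, at most 25 mm above the rim. 0.2 to 0.33 kg. Starts in any cell of the tray, belongs in the red saucer.
- yellow_center (a point): Round yellow pot with a dark green ball cactus; point on its axis, 30 mm above its underside (z up). Pot 60 mm high: foot 39 mm across, widening to 49 mm; the top 19 mm is an upright rim band 54 mm across, the place to grip. Plant within 23 mm of the axis, at most 25 mm above the rim. 0.2 to 0.33 kg. Starts in any cell of the tray, belongs in the yellow saucer.
- blue_center (a point): Round blue pot with a tuft of green spiky leaves; point on its axis, 30 mm above its underside (z up). Pot 60 mm high: foot 39 mm across, widening to 49 mm; the top 19 mm is an upright rim band 54 mm across, the place to grip. Plant within 23 mm of the axis, at most 25 mm above the rim. 0.2 to 0.33 kg. Starts in any cell of the tray, belongs in the blue saucer.
- white_center (a point): Round white pot with a group of short green column cacti; point on its axis, 30 mm above its underside (z up). Pot 60 mm high: foot 39 mm across, widening to 49 mm; the top 19 mm is an upright rim band 54 mm across, the place to grip. Plant within 23 mm of the axis, at most 25 mm above the rim. 0.2 to 0.33 kg. Starts in any cell of the tray, belongs in the white saucer.
- black_center (a point): Round black pot with a pinkish rosette succulent; point on its axis, 30 mm above its underside (z up). Pot 60 mm high: foot 39 mm across, widening to 49 mm; the top 19 mm is an upright rim band 54 mm across, the place to grip. Plant within 23 mm of the axis, at most 25 mm above the rim. 0.2 to 0.33 kg. Stays in its cell of the tray.
- saucer_red: Round red saucer, fixed on a flat aluminium rack, one of four in a row 82 mm apart along its own y axis. 76 mm across, 12 mm high, floor 4 mm thick and 64 mm across, wall 3 mm. Origin: centre of its underside, 30 mm above the bench (the rack's top); z up. The rack is 84 mm across the row, 350 mm along it.
- saucer_yellow: Round yellow saucer, fixed on a flat aluminium rack, one of four in a row 82 mm apart along its own y axis. 76 mm across, 12 mm high, floor 4 mm thick and 64 mm across, wall 3 mm. Origin: centre of its underside, 30 mm above the bench (the rack's top); z up. The rack is 84 mm across the row, 350 mm along it.
- saucer_blue: Round blue saucer, fixed on a flat aluminium rack, one of four in a row 82 mm apart along its own y axis. 76 mm across, 12 mm high, floor 4 mm thick and 64 mm across, wall 3 mm. Origin: centre of its underside, 30 mm above the bench (the rack's top); z up. The rack is 84 mm across the row, 350 mm along it.
- saucer_white: Round white saucer, fixed on a flat aluminium rack, one of four in a row 82 mm apart along its own y axis. 76 mm across, 12 mm high, floor 4 mm thick and 64 mm across, wall 3 mm. Origin: centre of its underside, 30 mm above the bench (the rack's top); z up. The rack is 84 mm across the row, 350 mm along it.

How it is judged:
At the end, for the whole second after the job is handed in: Each of the four coloured pots stands in the saucer of its own colour: axis within 15 mm of the saucer's centre, foot on the saucer's floor (height within 4 mm), leaning less than 0.1 rad, released and at rest. The black pot is upright, at rest and within 15 mm of where it was (horizontal distance between red_center and saucer_red below 0.015 m and z of red_center in the frame of saucer_red between 0.03 and 0.038 m and angle between each of red_center, yellow_center, blue_center, white_center, black_center's own z axis and vertical below 0.1 rad and linear speed of each of pot_red, pot_yellow, pot_blue, pot_white, pot_black below 0.02 m/s and angular speed of each of pot_red, pot_yellow, pot_blue, pot_white below 0.2 rad/s and horizontal distance between yellow_center and saucer_yellow below 0.015 m and z of yellow_center in the frame of saucer_yellow between 0.03 and 0.038 m and horizontal distance between blue_center and saucer_blue below 0.015 m and z of blue_center in the frame of saucer_blue between 0.03 and 0.038 m and horizontal distance between white_center and saucer_white below 0.015 m and z of white_center in the frame of saucer_white between 0.03 and 0.038 m and distance of black_center from where it was at the start of the episode below 0.015 m); the robot touches nothing.
It fails at once if a pot is tipped over (leans more than 35 degrees) (angle between any of red_center, yellow_center, blue_center, white_center, black_center's own z axis and vertical above 0.61 rad).
It fails at once if a pot is dropped or thrown (faster than 0.7 m/s, a fall of some 25 mm, while no finger touches it) ((linear speed of pot_red above 0.7 m/s and contact force between pot_red and the fingers below 0.05 N) or (linear speed of pot_yellow above 0.7 m/s and contact force between pot_yellow and the fingers below 0.05 N) or (linear speed of pot_blue above 0.7 m/s and contact force between pot_blue and the fingers below 0.05 N) or (linear speed of pot_white above 0.7 m/s and contact force between pot_white and the fingers below 0.05 N)).
It fails at once if the black pot is lifted or pushed out of its cell (moved more than 30 mm) (distance of black_center from where it was at the start of the episode above 0.03 m).
It also fails if it takes over 120 s, if anything falls off the work surface, if the arm or the gripper's body presses on something with over 40 N, if the wrist force passes 120 N, or if a joint passes its speed limit or range.

## Working session

There is one attempt and no reset: what is moved stays moved. The work goes in short steps, Python scripts to look and compute and a shell command to move; the robot and the scene stay as the last step left them, time stands still between calls to the robot, and variables do not carry over. Pictures are saved under pics/ and viewed, at most 14 in all, crops included, and the job is handed in when it is done.

```bash
mkdir -p pics
python3 - <<'E'
from plant import ctrl
import cv2,numpy as np
s=ctrl.get_state();print({k:np.round(v,3).tolist() for k,v in s.items()})
for n in ["scene","side"]:
    c=ctrl.read_camera(n);np.savez(f"{n}.npz",**c)
    cv2.imwrite(f"pics/{n}0.png",c["img"][:,:,::-1]);print(n,c["camera_matrix"].tolist(),c["xyz"],np.round(c["rotation"],3).tolist(),[k for k in c])
E
```

```text
{'time': 0.0, 'qpos': [1.0, 0.287, 1.578, 0.0, 1.279, -0.15], 'dq': [0.001, -0.0, 0.001, -0.001, 0.001, -0.002], 'joint_efforts': [-0.0, -40.596, -29.264, -0.0, 0.006, -0.0], 'eef_pos': [0.275, 0.616, 0.23], 'tcp_rot': [0.209, 0.978, -0.001, -0.0], 'contact_force': [-0.189, 0.199, 0.539], 'wrist_torque': [-0.059, 0.015, -0.01], 'finger_force': 0.0, 'opening': 0.997}
scene [[504.4367089111822, 0.0, 311.9978198200377], [0.0, 504.4367089111822, 231.86843190242692], [0.0, 0.0, 1.0]] [ 0.8968233  -0.31741313  0.69744797] [0.286, 0.125, 0.361, 0.879] ['img', 'depth', 'camera_matrix', 'xyz', 'rotation']
side [[471.35705692653323, 0.0, 315.4740792783142], [0.0, 471.35705692653323, 238.59002531534608], [0.0, 0.0, 1.0]] [0.31083428 0.5028087  0.62816569] [-0.09, 0.361, 0.907, -0.199] ['img', 'depth', 'camera_matrix', 'xyz', 'rotation']
```

View pics/scene0.png

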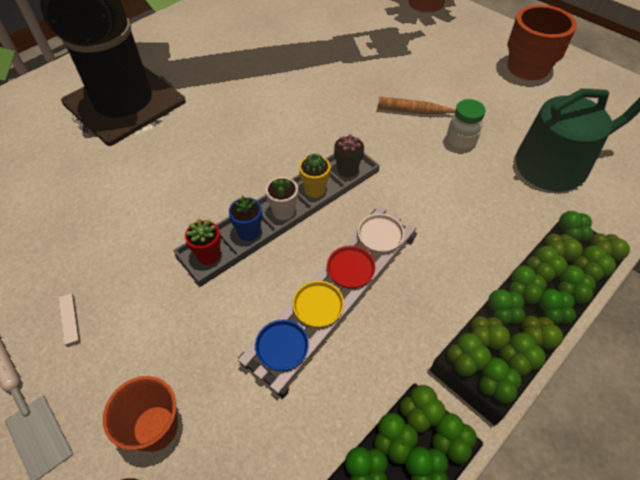

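View pics/side0.png

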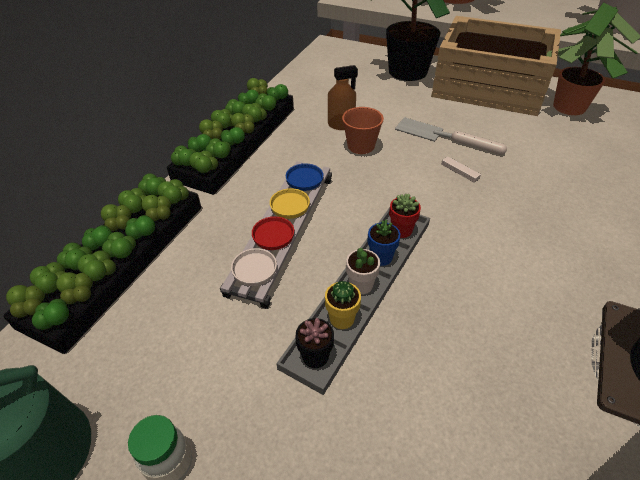

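The scene picture shows the pots red (203,240), blue (246,216), white (282,197), yellow (315,174) and black (349,155). The saucers are blue (281,345), yellow (318,304), red (351,267) and white (380,233). The side picture agrees.

```bash
cat > h.py <<'E'
import numpy as np,cv2
from scipy.spatial.transform import Rotation as R
from scipy.optimize import least_squares
def world(c,Rw,t):
    K=np.array(c["camera_matrix"]);d=c["depth"];v,u=np.mgrid[:480,:640]
    p=np.stack([(u-K[0,2])/K[0,0]*d,-(v-K[1,2])/K[1,1]*d,-d],-1)
    return p@Rw.T+t
def circ(p,r):
    return least_squares(lambda c:np.hypot(*(p-c).T)-r,p.mean(0),loss="soft_l1",f_scale=.002)
E
python3 - <<'E'
from h import *
pots={"scene":dict(red=(203,240),blue=(246,216),white=(282,197),yellow=(315,174),black=(349,155)),"side":dict(red=(404,215),blue=(383,240),white=(363,268),yellow=(343,303),black=(315,340))}
sau={"scene":dict(blue=(281,345),yellow=(318,304),red=(351,267),white=(380,233)),"side":dict(blue=(305,177),yellow=(290,204),red=(273,233),white=(254,267))}
v,u=np.mgrid[:480,:640]
for n in pots:
    c=dict(np.load(n+".npz"));print(n)
    q=c["rotation"];W=world(c,R.from_quat(q).as_matrix(),c["xyz"])
    print("bench z",W[400,200],W[150,300,2])
    hsv=cv2.cvtColor(c["img"],cv2.COLOR_RGB2HSV)
    H,S,V=[hsv[...,i].astype(int) for i in range(3)]
    M=dict(red=((H<6)|(H>172))&(S>140),blue=(H>100)&(H<130)&(S>120),yellow=(H>15)&(H<30)&(S>170),white=(V>90)&(S<90),black=(V<60))
    for k,(a,b) in pots[n].items():
        m=(np.hypot(u-a,v-b)<22)&M[k]&(W[...,2]>.047)&(W[...,2]<.068)
        f=circ(W[m][:,:2],.027);print("pot",k,m.sum(),f.x.round(4),"rms",np.sqrt((f.fun**2).mean()).round(4),"ztop",np.percentile(W[m][:,2],95).round(3))
    for k,(a,b) in sau[n].items():
        m=(np.hypot(u-a,v-b)<28)&M[k]&(W[...,2]>.025)&(W[...,2]<.06)
        m=m.astype(np.uint8);cn=max(cv2.findContours(m,0,1)[0],key=cv2.contourArea)[:,0]
        K=c["camera_matrix"];Rw=R.from_quat(q).as_matrix()
        ray=np.stack([(cn[:,0]-K[0,2])/K[0,0],-(cn[:,1]-K[1,2])/K[1,1],-np.ones(len(cn))],-1)@Rw.T
        P=(c["xyz"]+ray*((.042-c["xyz"][2])/ray[:,2])[:,None])[:,:2]
        f=circ(P,.0375);print("sau",k,f.x.round(4),np.sqrt((f.fun**2).mean()).round(4),"floor z",np.median(W[m>0][:,2]).round(4))
E
```

```text
scene
bench z [ 0.62094056 -0.27268628  0.00069253] 0.00027805163699445856
pot red 381 [ 0.4389 -0.1153] rms 0.0018 ztop 0.066
pot blue 310 [ 0.4507 -0.0369] rms 0.0016 ztop 0.066
pot white 311 [0.4608 0.0351] rms 0.0022 ztop 0.066
pot yellow 322 [0.4631 0.11  ] rms 0.002 ztop 0.066
pot black 414 [0.4719 0.1886] rms 0.0048 ztop 0.067
sau blue [ 0.6561 -0.148 ] 0.0012 floor z 0.0348
sau yellow [ 0.647 -0.067] 0.0009 floor z 0.0348
sau red [0.6379 0.0143] 0.0009 floor z 0.035
sau white [0.6298 0.0948] 0.0073 floor z 0.0346
side
bench z [5.92403304e-01 3.13183040e-01 4.09634182e-04] -0.00034623821025225876
pot red 307 [ 0.4413 -0.1175] rms 0.0047 ztop 0.065
pot blue 317 [ 0.4527 -0.0388] rms 0.0014 ztop 0.065
pot white 356 [0.4623 0.0331] rms 0.0014 ztop 0.065
pot yellow 410 [0.4652 0.1078] rms 0.0023 ztop 0.065
pot black 804 [0.4757 0.1842] rms 0.0057 ztop 0.066
sau blue [ 0.6535 -0.144 ] 0.002 floor z 0.0344
sau yellow [ 0.644  -0.0628] 0.0017 floor z 0.0344
sau red [0.6354 0.0173] 0.0018 floor z 0.0344
sau white [0.6248 0.0998] 0.009 floor z 0.0339
```

```bash
python3 -m pendant '[{"dx":-2,"dy":-2.2,"twist":5},{"dx":-5.5,"dy":-6.2,"twist":12},{"dx":-9.5,"dy":-10.7,"twist":20},{"dx":-13.5,"dy":-15.2,"twist":28},{"dx":-18,"dy":-20,"twist":36},{"dx":-22,"dy":-24.5,"twist":44},{"dx":-26,"dy":-29,"twist":52},{"dx":-30,"dy":-33.5,"twist":59},{"dx":-34,"dy":-38,"twist":64},{"dx":-37,"dy":-41.5,"twist":65.9}]' 100 40
python3 -m pendant '[{"dx":3.3,"dy":2.3},{"dx":5.8,"dy":0.1},{"dx":5.8,"dy":0.1},{"dx":5.8,"dy":0.1}]'
cat >> h.py <<'E'
def look(name):
    from plant import ctrl
    s=ctrl.get_state();c=ctrl.read_camera("wrist")
    cv2.imwrite(f"pics/{name}.png",c["img"][:,:,::-1])
    T=np.array(c["tool_from_camera"]);Rt=R.from_quat(s["tcp_rot"]).as_matrix()
    return s,c,world(c,Rt@T[:3,:3],Rt@T[:3,3]+s["eef_pos"]),Rt
E
python3 - <<'E'
from h import *
s,c,W,Rt=look("w0")
print(s["time"],s["eef_pos"],Rt.round(3))
np.savez("w0.npz",W=W,img=c["img"])
E
```

```text
0.1 [0.27534289 0.61564158 0.23002766] [[-0.913  0.408 -0.001]
 [ 0.408  0.913 -0.002]
 [ 0.    -0.002 -1.   ]]$[0]: bad value
$[0]: bad value
```

View pics/w0.png

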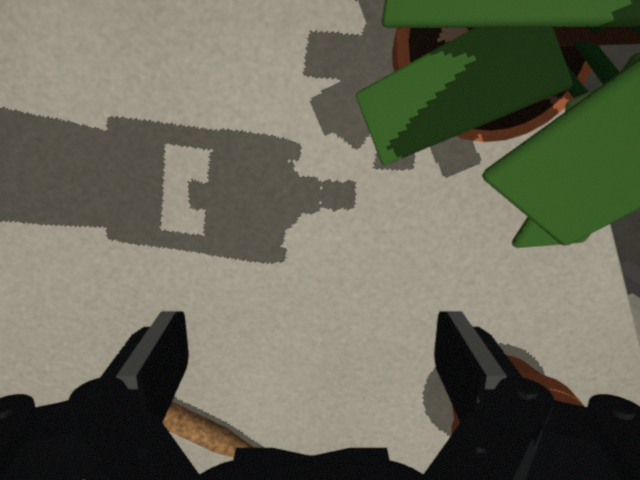

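The wrist picture shows bare bench, with a leafy plant at the upper right, (480,80), and the fingers at the bottom. The call was refused, probably because the rows need all four keys.

```bash
python3 -m pendant '[{"dx":-2,"dy":-2.2,"dz":0,"twist":5},{"dx":-5.5,"dy":-6.2,"dz":0,"twist":12},{"dx":-9.5,"dy":-10.7,"dz":0,"twist":20},{"dx":-13.5,"dy":-15.2,"dz":0,"twist":28},{"dx":-18,"dy":-20,"dz":0,"twist":36},{"dx":-22,"dy":-24.5,"dz":0,"twist":44},{"dx":-26,"dy":-29,"dz":0,"twist":52},{"dx":-30,"dy":-33.5,"dz":0,"twist":59},{"dx":-34,"dy":-38,"dz":0,"twist":64},{"dx":-37,"dy":-41.5,"dz":0,"twist":65.9}]' 100 40
```

```text
time: 1.4
eef_pos: [0.444, 0.084, 0.2313]
tcp_rot: [0.708, 0.706, 0.0, 0.0]
contact_force: [0.2, -0.2, -0.2]
opening: 0.999
finger_force: 0.0
```

```bash
python3 -m pendant '[{"dx":-1.5,"dy":0.5,"dz":-2,"twist":0},{"dx":-4,"dy":1,"dz":-4,"twist":0},{"dx":-6,"dy":1,"dz":-6,"twist":0},{"dx":-7,"dy":1,"dz":-7,"twist":0},{"dx":-7,"dy":1,"dz":-7,"twist":0},{"dx":-7,"dy":1,"dz":-7,"twist":0}]'
python3 - <<'E'
from h import *
s,c,W,Rt=look("w1")
print(s["time"],s["eef_pos"],Rt.round(3))
np.savez("w1.npz",W=W,img=c["img"])
E
```

```text
time: 2.15
eef_pos: [0.4534, 0.0168, 0.3002]
tcp_rot: [0.707, 0.707, -0.0, -0.001]
contact_force: [0.1, -0.0, -0.1]
opening: 1.0
finger_force: 0.0
2.15 [0.45339491 0.01676425 0.30023917] [[-0.     1.    -0.002]
 [ 1.     0.     0.001]
 [ 0.001 -0.002 -1.   ]]
```

View pics/w1.png

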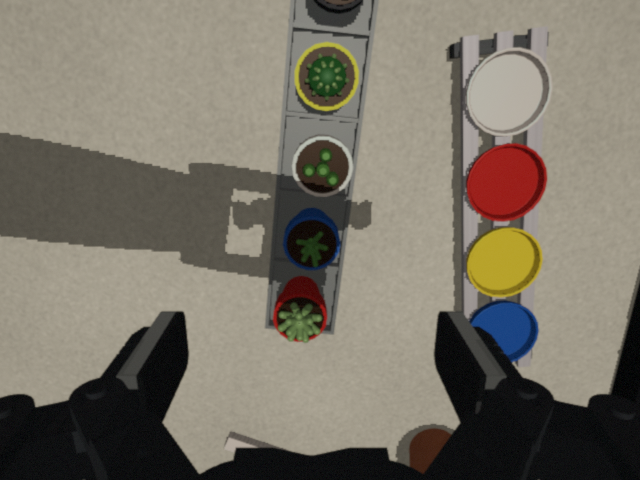

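The wrist picture shows yellow (327,77), white (322,167), blue (312,240) and red (301,312) in the tray. The saucers are white (507,91), red (507,182), yellow (505,262) and blue (505,332).

Run:
```python
from h import *
d=np.load("w1.npz");W=d["W"];hsv=cv2.cvtColor(d["img"],cv2.COLOR_RGB2HSV)
H,S,V=[hsv[...,i].astype(int) for i in range(3)]
M=dict(red=((H<6)|(H>172))&(S>140),blue=(H>100)&(H<130)&(S>120),yellow=(H>15)&(H<30)&(S>150),white=(V>60)&(S<70))
v,u=np.mgrid[:480,:640]
P=dict(yellow=(327,77),white=(322,167),blue=(312,240),red=(301,312));Q=dict(white=(507,91),red=(507,182),yellow=(505,262),blue=(505,332))
for k,(a,b) in P.items():
    m=(np.hypot(u-a,v-b)<42)&M[k]&(W[...,2]>.057)&(W[...,2]<.069)
    p=W[m][:,:2].astype(np.float32);f=circ(cv2.convexHull(p)[:,0],.027);print("pot",k,m.sum(),f.x.round(4),np.abs(f.fun).max().round(4))
for k,(a,b) in Q.items():
    m=(np.hypot(u-a,v-b)<50)&M[k]&(W[...,2]>.038)&(W[...,2]<.048)
    p=W[m][:,:2].astype(np.float32);f=circ(cv2.convexHull(p)[:,0],.038);print("sau",k,m.sum(),f.x.round(4),np.abs(f.fun).max().round(4))
```

```text
pot yellow 696 [0.4666 0.1082] 0.0013
pot white 813 [0.4639 0.0335] 0.0006
pot blue 659 [ 0.4544 -0.0382] 0.0009
pot red 532 [ 0.4432 -0.1163] 0.0015
sau white 1100 [0.6298 0.0959] 0.0008
sau red 845 [0.6394 0.0146] 0.0014
sau yellow 740 [ 0.6483 -0.067 ] 0.0014
sau blue 455 [ 0.6572 -0.1487] 0.0048
```

```bash
python3 -m pendant '[{"dx":-2,"dy":-0.2,"dz":2,"twist":0},{"dx":-6,"dy":-0.6,"dz":5,"twist":0},{"dx":-10,"dy":-1,"dz":9,"twist":0},{"dx":-12.5,"dy":-1.2,"dz":13,"twist":0},{"dx":-13.3,"dy":-1.2,"dz":17,"twist":0},{"dx":-13.3,"dy":-1.2,"dz":20,"twist":0},{"dx":-13.3,"dy":-1.2,"dz":23,"twist":0},{"dx":-13.3,"dy":-1.2,"dz":25.5,"twist":0},{"dx":-13.3,"dy":-1.2,"dz":27,"twist":0},{"dx":-13.3,"dy":-1.2,"dz":27,"twist":0}]' 100 40
python3 -m pendant '[{"dx":0,"dy":0,"dz":0,"twist":0},{"dx":0,"dy":0,"dz":0,"twist":0},{"dx":0,"dy":0,"dz":0,"twist":0},{"dx":0,"dy":0,"dz":0,"twist":0},{"dx":0,"dy":0,"dz":0,"twist":0},{"dx":0,"dy":0,"dz":0,"twist":0},{"dx":0,"dy":0,"dz":0,"twist":0},{"dx":0,"dy":0,"dz":0,"twist":0}]' 30 40
python3 - <<'E'
from h import *
from plant import ctrl
c=ctrl.read_camera("side");cv2.imwrite("pics/s1.png",cv2.resize(c["img"][120:330,270:550,::-1],None,fx=2.5,fy=2.5))
E
```

```text
time: 3.45
eef_pos: [0.4409, -0.116, 0.0301]
tcp_rot: [0.707, 0.707, -0.0, -0.002]
contact_force: [0.4, 0.1, 0.5]
opening: 1.005
finger_force: 0.0
time: 4.45
eef_pos: [0.4428, -0.1173, 0.0327]
tcp_rot: [0.707, 0.707, 0.0, 0.001]
contact_force: [-2.4, 1.7, 6.7]
opening: 0.617
finger_force: 42.3
```

View pics/s1.png

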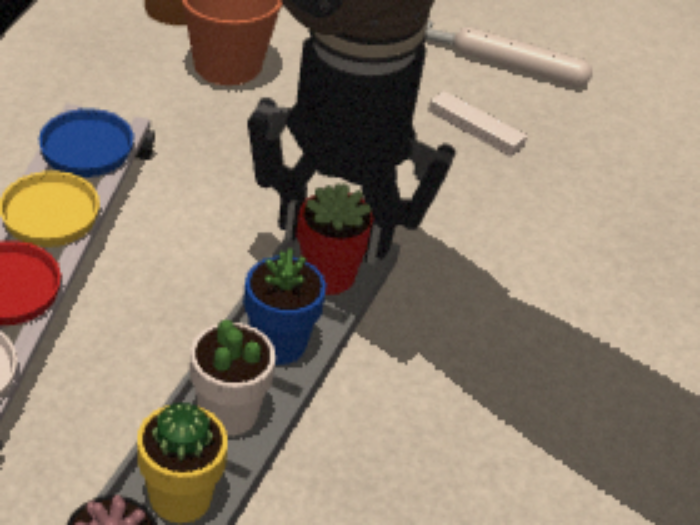

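The crop shows the gripper holding the red pot by its rim at (338,230). Now a small test lift.

```bash
python3 -m pendant '[{"dx":0,"dy":0,"dz":-0.5,"twist":0},{"dx":0,"dy":0,"dz":-1.5,"twist":0},{"dx":0,"dy":0,"dz":-3,"twist":0},{"dx":0,"dy":0,"dz":-5,"twist":0},{"dx":0,"dy":0,"dz":-7,"twist":0},{"dx":0,"dy":0,"dz":-9,"twist":0},{"dx":0,"dy":0,"dz":-11,"twist":0},{"dx":0,"dy":0,"dz":-13,"twist":0},{"dx":0,"dy":0,"dz":-14,"twist":0},{"dx":0,"dy":0,"dz":-14,"twist":0}]'
python3 - <<'E'
from h import *
from plant import ctrl
c=ctrl.read_camera("side");cv2.imwrite("pics/s2.png",cv2.resize(c["img"][60:300,270:550,::-1],None,fx=2.5,fy=2.5))
W=world(c,R.from_quat(c["rotation"]).as_matrix(),c["xyz"])
hsv=cv2.cvtColor(c["img"],cv2.COLOR_RGB2HSV);m=((hsv[...,0]<6)|(hsv[...,0]>172))&(hsv[...,1]>140)&(W[...,2]>.08)&(W[...,2]<.3)&(W[...,0]<.52)
p=W[m];print(len(p),np.percentile(p,[1,5,50,95,99],axis=0).round(3))
E
```

```text
time: 5.75
eef_pos: [0.4423, -0.117, 0.1723]
tcp_rot: [0.707, 0.707, 0.0, 0.001]
contact_force: [0.7, 0.4, -2.7]
opening: 0.621
finger_force: 42.5
1087 [[ 0.17  -0.765  0.08 ]
 [ 0.203 -0.727  0.081]
 [ 0.433 -0.099  0.175]
 [ 0.462 -0.09   0.204]
 [ 0.474 -0.089  0.205]]
```

View pics/s2.png

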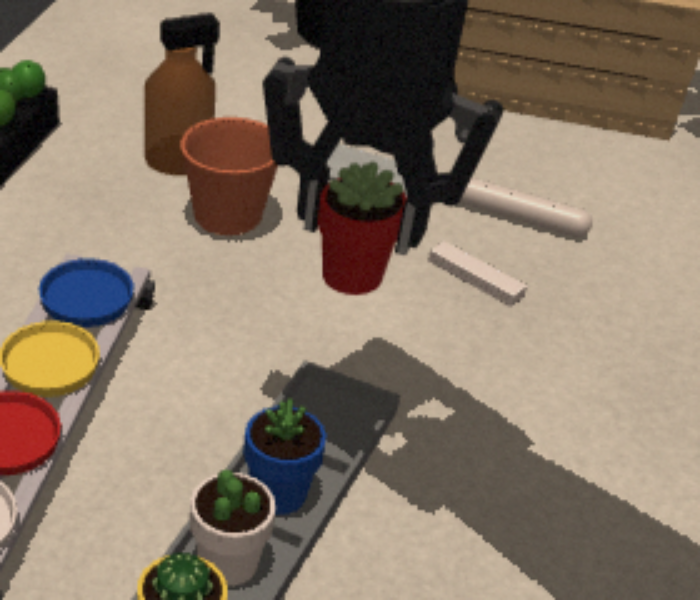

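The crop shows the red pot hanging upright in the grip at (360,230). Its underside is about 27 mm below the TCP.

```bash
python3 -m pendant '[{"dx":0.6,"dy":0.9,"dz":0,"twist":0},{"dx":2,"dy":3,"dz":0,"twist":0},{"dx":4,"dy":6,"dz":0,"twist":0},{"dx":6.2,"dy":9.2,"dz":0,"twist":0},{"dx":8.5,"dy":12.5,"dz":0,"twist":0},{"dx":10.5,"dy":15.6,"dz":0,"twist":0},{"dx":12,"dy":18,"dz":0,"twist":0},{"dx":13,"dy":19.3,"dz":0,"twist":0},{"dx":13.2,"dy":19.6,"dz":0,"twist":0},{"dx":13.2,"dy":19.6,"dz":0,"twist":0}]'
python3 -m pendant '[{"dx":0,"dy":0,"dz":1,"twist":0},{"dx":0,"dy":0,"dz":3,"twist":0},{"dx":0,"dy":0,"dz":5,"twist":0},{"dx":0,"dy":0,"dz":7,"twist":0},{"dx":0,"dy":0,"dz":8.5,"twist":0},{"dx":0,"dy":0,"dz":9.5,"twist":0},{"dx":0,"dy":0,"dz":10,"twist":0},{"dx":0,"dy":0,"dz":10,"twist":0}]'
```

```text
time: 7.05
eef_pos: [0.6373, 0.015, 0.1707]
tcp_rot: [0.707, 0.707, -0.001, -0.0]
contact_force: [0.1, 0.3, -2.4]
opening: 0.619
finger_force: 42.7
time: 8.05
eef_pos: [0.6381, 0.0152, 0.0714]
tcp_rot: [0.707, 0.707, 0.0, 0.0]
contact_force: [-0.8, -0.0, -2.8]
opening: 0.62
finger_force: 42.7
```

```bash
python3 -m pendant '[{"dx":0,"dy":0,"dz":0.2,"twist":0},{"dx":0,"dy":0,"dz":0.4,"twist":0},{"dx":0,"dy":0,"dz":0.6,"twist":0},{"dx":0,"dy":0,"dz":0.8,"twist":0},{"dx":0,"dy":0,"dz":0.9,"twist":0},{"dx":0,"dy":0,"dz":0.9,"twist":0}]'
```

```text
time: 8.8
eef_pos: [0.638, 0.0151, 0.0628]
tcp_rot: [0.707, 0.707, -0.0, 0.0]
contact_force: [-1.9, 0.7, -0.4]
opening: 0.619
finger_force: 42.9
```

```bash
python3 -m pendant '[{"dx":0,"dy":0,"dz":0.1,"twist":0},{"dx":0,"dy":0,"dz":0.1,"twist":0}]'
python3 -m pendant '[{"dx":0,"dy":0,"dz":0,"twist":0},{"dx":0,"dy":0,"dz":0,"twist":0},{"dx":0,"dy":0,"dz":0,"twist":0},{"dx":0,"dy":0,"dz":0,"twist":0},{"dx":0,"dy":0,"dz":0,"twist":0},{"dx":0,"dy":0,"dz":0,"twist":0}]' 100 40
python3 -m pendant '[{"dx":0,"dy":0,"dz":-1,"twist":0},{"dx":0,"dy":0,"dz":-3,"twist":0},{"dx":0,"dy":0,"dz":-6,"twist":0},{"dx":0,"dy":0,"dz":-9,"twist":0},{"dx":0,"dy":0,"dz":-11.5,"twist":0},{"dx":-1,"dy":-3,"dz":-14,"twist":0},{"dx":-2,"dy":-8,"dz":-16,"twist":0},{"dx":-2,"dy":-12,"dz":-17,"twist":0},{"dx":-2,"dy":-14,"dz":-17,"twist":0},{"dx":-2,"dy":-14,"dz":-17,"twist":0}]'
python3 - <<'E'
from h import *
s,c,W,Rt=look("w2")
np.savez("w2.npz",W=W,img=c["img"])
E
```

```text
time: 9.05
eef_pos: [0.6381, 0.0151, 0.0628]
tcp_rot: [0.707, 0.707, -0.0, 0.0]
contact_force: [-3.7, -0.1, 4.5]
opening: 0.619
finger_force: 43.4
time: 9.8
eef_pos: [0.6379, 0.0152, 0.0613]
tcp_rot: [0.707, 0.707, -0.0, 0.0]
contact_force: [-1.4, 0.3, -0.7]
opening: 0.998
finger_force: 0.0
time: 11.05
eef_pos: [0.4975, -0.0048, 0.2334]
tcp_rot: [0.707, 0.707, 0.001, 0.001]
contact_force: [0.6, 1.1, 0.1]
opening: 1.0
finger_force: 0.0
```

View pics/w2.png

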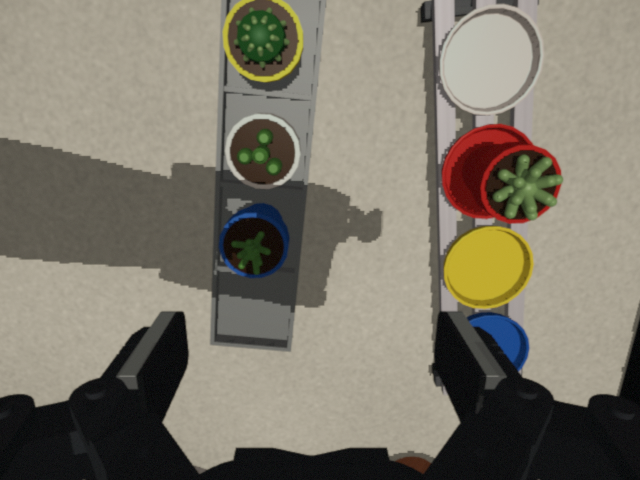

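The wrist picture shows the red pot standing in the red saucer, rim at (521,184) against saucer (492,171). The offset looks like parallax, so I'll measure it.

```bash
cat >> h.py <<'E'
C=dict(red=lambda H,S,V:((H<6)|(H>172))&(S>140),blue=lambda H,S,V:(H>100)&(H<130)&(S>120),yellow=lambda H,S,V:(H>15)&(H<30)&(S>150),white=lambda H,S,V:(V>60)&(S<70))
def pot(W,img,k,xy,zt,name=""):
    H,S,V=[a.astype(int) for a in cv2.split(cv2.cvtColor(img,cv2.COLOR_RGB2HSV))]
    m=C[k](H,S,V)&(abs(W[...,2]-zt)<.005)&(np.hypot(W[...,0]-xy[0],W[...,1]-xy[1])<.045)
    p=W[m][:,:2].astype(np.float32)
    if len(p)<30: return print(k,"few",len(p))
    f=circ(cv2.convexHull(p)[:,0],.027);print(name,k,len(p),f.x.round(4),"res",np.abs(f.fun).max().round(4),"z95",np.percentile(W[m][:,2],95).round(4))
E
python3 - <<'E'
from h import *
d=np.load("w2.npz")
pot(d["W"],d["img"],"red",(.638,.015),.094)
pot(d["W"],d["img"],"blue",(.453,-.038),.064);pot(d["W"],d["img"],"white",(.4625,.0337),.064);pot(d["W"],d["img"],"yellow",(.465,.108),.064)
from plant import ctrl
for n in["scene","side"]:
  c=ctrl.read_camera(n);W=world(c,R.from_quat(c["rotation"]).as_matrix(),c["xyz"]);pot(W,c["img"],"red",(.638,.015),.094,n)
print(ctrl.get_state()["eef_pos"])
E
```

```text
red 1241 [0.6389 0.0158] res 0.0006 z95 0.0941
 blue 917 [ 0.4546 -0.0382] res 0.0007 z95 0.0641
 white 1223 [0.4639 0.0334] res 0.0005 z95 0.0643
 yellow 1004 [0.467  0.1084] res 0.0019 z95 0.0641
scene red 252 [0.637  0.0159] res 0.0014 z95 0.0964
side red 184 [0.6367 0.0166] res 0.0022 z95 0.0954
[ 0.49872106 -0.004942    0.23227308]
```

Red is within 1–2 mm. Next is blue.

```bash
python3 -m pendant '[{"dx":-1,"dy":-1.3,"dz":1,"twist":0},{"dx":-2.5,"dy":-3.3,"dz":3.5,"twist":0},{"dx":-3.35,"dy":-4.5,"dz":7,"twist":0},{"dx":-3.35,"dy":-4.5,"dz":10.5,"twist":0},{"dx":-3.35,"dy":-4.5,"dz":14,"twist":0},{"dx":-3.35,"dy":-4.5,"dz":17,"twist":0},{"dx":-3.35,"dy":-4.5,"dz":19.2,"twist":0},{"dx":-3.35,"dy":-4.5,"dz":20.2,"twist":0},{"dx":-3.35,"dy":-4.5,"dz":20.2,"twist":0}]' 100 40
python3 -m pendant '[{"dx":0,"dy":0,"dz":0,"twist":0},{"dx":0,"dy":0,"dz":0,"twist":0},{"dx":0,"dy":0,"dz":0,"twist":0},{"dx":0,"dy":0,"dz":0,"twist":0},{"dx":0,"dy":0,"dz":0,"twist":0},{"dx":0,"dy":0,"dz":0,"twist":0},{"dx":0,"dy":0,"dz":0,"twist":0}]' 30 40
python3 -m pendant '[{"dx":0,"dy":0,"dz":-0.5,"twist":0},{"dx":0,"dy":0,"dz":-1.5,"twist":0},{"dx":0,"dy":0,"dz":-3,"twist":0},{"dx":0,"dy":0,"dz":-5,"twist":0},{"dx":0,"dy":0,"dz":-7,"twist":0},{"dx":0,"dy":0,"dz":-9,"twist":0},{"dx":0,"dy":0,"dz":-11,"twist":0},{"dx":0,"dy":0,"dz":-13,"twist":0},{"dx":0,"dy":0,"dz":-14,"twist":0},{"dx":0,"dy":0,"dz":-14,"twist":0}]'
```

```text
time: 12.32
eef_pos: [0.453, -0.0383, 0.0289]
tcp_rot: [0.707, 0.707, -0.0, -0.001]
contact_force: [0.5, 0.2, 0.3]
opening: 1.001
finger_force: 0.0
time: 13.2
eef_pos: [0.4538, -0.0386, 0.0306]
tcp_rot: [0.707, 0.707, 0.0, 0.001]
contact_force: [-1.7, 0.0, 6.7]
opening: 0.622
finger_force: 41.9
time: 14.45
eef_pos: [0.4533, -0.0384, 0.1703]
tcp_rot: [0.707, 0.707, 0.0, 0.001]
contact_force: [-0.6, 0.8, -2.3]
opening: 0.624
finger_force: 42.6
```

```bash
python3 -m pendant '[{"dx":-0.5,"dy":0.9,"dz":0,"twist":0},{"dx":-1.6,"dy":3,"dz":0,"twist":0},{"dx":-3.2,"dy":6,"dz":0,"twist":0},{"dx":-5,"dy":9.2,"dz":0,"twist":0},{"dx":-6.8,"dy":12.6,"dz":0,"twist":0},{"dx":-8.5,"dy":15.8,"dz":0,"twist":0},{"dx":-9.9,"dy":18.4,"dz":0,"twist":0},{"dx":-10.8,"dy":20,"dz":0,"twist":0},{"dx":-10.9,"dy":20.25,"dz":0,"twist":0},{"dx":-10.9,"dy":20.25,"dz":0,"twist":0}]'
python3 -m pendant '[{"dx":0,"dy":0,"dz":1,"twist":0},{"dx":0,"dy":0,"dz":3,"twist":0},{"dx":0,"dy":0,"dz":5,"twist":0},{"dx":0,"dy":0,"dz":7,"twist":0},{"dx":0,"dy":0,"dz":8.5,"twist":0},{"dx":0,"dy":0,"dz":9.5,"twist":0},{"dx":0,"dy":0,"dz":10,"twist":0},{"dx":0,"dy":0,"dz":10,"twist":0}]'
python3 -m pendant '[{"dx":0,"dy":0,"dz":0.2,"twist":0},{"dx":0,"dy":0,"dz":0.4,"twist":0},{"dx":0,"dy":0,"dz":0.6,"twist":0},{"dx":0,"dy":0,"dz":0.8,"twist":0},{"dx":0,"dy":0,"dz":0.8,"twist":0}]'
```

```text
time: 15.7
eef_pos: [0.6548, -0.1471, 0.1679]
tcp_rot: [0.707, 0.707, -0.0, -0.001]
contact_force: [-0.3, 0.3, -3.4]
opening: 0.618
finger_force: 42.9
time: 16.7
eef_pos: [0.6555, -0.1474, 0.0693]
tcp_rot: [0.707, 0.707, 0.0, 0.0]
contact_force: [0.2, -0.7, -3.1]
opening: 0.619
finger_force: 42.9
time: 17.32
eef_pos: [0.6551, -0.1473, 0.061]
tcp_rot: [0.707, 0.707, -0.0, -0.0]
contact_force: [0.3, -0.3, -3.4]
opening: 0.622
finger_force: 42.9
```

```bash
python3 -m pendant '[{"dx":0,"dy":0,"dz":0.1,"twist":0},{"dx":0,"dy":0,"dz":0.2,"twist":0},{"dx":0,"dy":0,"dz":0.2,"twist":0}]'
```

```text
time: 17.7
eef_pos: [0.6556, -0.1475, 0.0607]
tcp_rot: [0.707, 0.707, -0.0, 0.0]
contact_force: [-3.7, 1.5, 5.8]
opening: 0.616
finger_force: 43.4
```

```bash
python3 -m pendant '[{"dx":0,"dy":0,"dz":0,"twist":0},{"dx":0,"dy":0,"dz":0,"twist":0},{"dx":0,"dy":0,"dz":0,"twist":0},{"dx":0,"dy":0,"dz":0,"twist":0},{"dx":0,"dy":0,"dz":0,"twist":0}]' 100 40
python3 -m pendant '[{"dx":0,"dy":0,"dz":-1,"twist":0},{"dx":0,"dy":0,"dz":-3,"twist":0},{"dx":0,"dy":0,"dz":-6,"twist":0},{"dx":0,"dy":0,"dz":-9,"twist":0},{"dx":0,"dy":0,"dz":-11.5,"twist":0},{"dx":2,"dy":-2,"dz":-13,"twist":0},{"dx":5.5,"dy":-6,"dz":-14,"twist":0},{"dx":9.5,"dy":-10,"dz":-14,"twist":0},{"dx":13.5,"dy":-14.5,"dz":-14,"twist":0},{"dx":17,"dy":-18.2,"dz":-14,"twist":0}]'
python3 -m pendant '[{"dx":1.1,"dy":-1.1,"dz":0,"twist":0},{"dx":1.1,"dy":-1.1,"dz":0,"twist":0}]'
python3 - <<'E'
from h import *
s,c,W,Rt=look("w3");print(s["eef_pos"])
I=c["img"]
pot(W,I,"blue",(.656,-.147),.094);pot(W,I,"white",(.463,.0337),.064);pot(W,I,"yellow",(.465,.108),.064)
from plant import ctrl
for n in["scene","side"]:
  c=ctrl.read_camera(n);W=world(c,R.from_quat(c["rotation"]).as_matrix(),c["xyz"]);pot(W,c["img"],"blue",(.656,-.147),.094,n)
E
```

```text
time: 18.32
eef_pos: [0.6554, -0.1474, 0.0592]
tcp_rot: [0.707, 0.707, 0.0, 0.0]
contact_force: [-0.1, 0.6, -0.4]
opening: 0.998
finger_force: 0.0
time: 19.58
eef_pos: [0.4722, 0.0238, 0.2011]
tcp_rot: [0.707, 0.707, 0.001, 0.001]
contact_force: [0.3, 0.4, 1.0]
opening: 0.997
finger_force: 0.0
time: 19.82
eef_pos: [0.4628, 0.0339, 0.2008]
tcp_rot: [0.707, 0.707, 0.001, 0.001]
contact_force: [0.8, -0.9, 0.7]
opening: 0.995
finger_force: 0.0
[0.46283947 0.03390969 0.20081852]
blue few 0
 white 1263 [0.4639 0.0336] res 0.0004 z95 0.0641
 yellow 1219 [0.4672 0.1083] res 0.001 z95 0.064
scene blue 305 [ 0.6541 -0.1471] res 0.0018 z95 0.0961
side blue 119 [ 0.654  -0.1458] res 0.0016 z95 0.0949
```

Blue is within 2 mm. The gripper is over white, so it descends, grips, lifts and carries.

```bash
python3 -m pendant '[{"dx":0,"dy":0,"dz":2,"twist":0},{"dx":0,"dy":0,"dz":5,"twist":0},{"dx":0,"dy":0,"dz":8.5,"twist":0},{"dx":0,"dy":0,"dz":12,"twist":0},{"dx":0,"dy":0,"dz":15,"twist":0},{"dx":0,"dy":0,"dz":16.5,"twist":0},{"dx":0,"dy":0,"dz":17.1,"twist":0},{"dx":0,"dy":0,"dz":17.1,"twist":0}]' 100 40
python3 -m pendant '[{"dx":0,"dy":0,"dz":0,"twist":0},{"dx":0,"dy":0,"dz":0,"twist":0},{"dx":0,"dy":0,"dz":0,"twist":0},{"dx":0,"dy":0,"dz":0,"twist":0},{"dx":0,"dy":0,"dz":0,"twist":0},{"dx":0,"dy":0,"dz":0,"twist":0},{"dx":0,"dy":0,"dz":0,"twist":0}]' 30 40
python3 -m pendant '[{"dx":0,"dy":0,"dz":-0.5,"twist":0},{"dx":0,"dy":0,"dz":-1.5,"twist":0},{"dx":0,"dy":0,"dz":-3,"twist":0},{"dx":0,"dy":0,"dz":-5,"twist":0},{"dx":0,"dy":0,"dz":-7,"twist":0},{"dx":0,"dy":0,"dz":-9,"twist":0},{"dx":0,"dy":0,"dz":-11,"twist":0},{"dx":0,"dy":0,"dz":-13,"twist":0},{"dx":0,"dy":0,"dz":-14,"twist":0},{"dx":0,"dy":0,"dz":-14,"twist":0}]'
```

```text
time: 20.98
eef_pos: [0.4631, 0.0334, 0.0287]
tcp_rot: [0.707, 0.707, 0.0, 0.0]
contact_force: [-0.2, -0.1, 0.3]
opening: 1.0
finger_force: 0.0
time: 21.85
eef_pos: [0.4631, 0.0336, 0.0295]
tcp_rot: [0.707, 0.707, 0.0, 0.001]
contact_force: [-1.9, -0.9, 6.2]
opening: 0.621
finger_force: 41.6
time: 23.1
eef_pos: [0.4628, 0.0336, 0.1693]
tcp_rot: [0.707, 0.707, 0.001, 0.001]
contact_force: [-1.0, -0.6, -3.8]
opening: 0.619
finger_force: 42.6
```

```bash
python3 -m pendant '[{"dx":0.2,"dy":0.7,"dz":0,"twist":0},{"dx":0.9,"dy":2.5,"dz":0,"twist":0},{"dx":1.9,"dy":5,"dz":0,"twist":0},{"dx":3,"dy":8,"dz":0,"twist":0},{"dx":4.1,"dy":11,"dz":0,"twist":0},{"dx":5.2,"dy":13.8,"dz":0,"twist":0},{"dx":5.9,"dy":15.8,"dz":0,"twist":0},{"dx":6.25,"dy":16.6,"dz":0,"twist":0},{"dx":6.25,"dy":16.6,"dz":0,"twist":0}]'
python3 -m pendant '[{"dx":0,"dy":0,"dz":1,"twist":0},{"dx":0,"dy":0,"dz":3,"twist":0},{"dx":0,"dy":0,"dz":5,"twist":0},{"dx":0,"dy":0,"dz":7,"twist":0},{"dx":0,"dy":0,"dz":8.5,"twist":0},{"dx":0,"dy":0,"dz":9.5,"twist":0},{"dx":0,"dy":0,"dz":10,"twist":0},{"dx":0,"dy":0,"dz":10,"twist":0}]'
python3 -m pendant '[{"dx":0,"dy":0,"dz":0.2,"twist":0},{"dx":0,"dy":0,"dz":0.4,"twist":0},{"dx":0,"dy":0,"dz":0.6,"twist":0},{"dx":0,"dy":0,"dz":0.8,"twist":0},{"dx":0,"dy":0,"dz":0.8,"twist":0}]'
```

```text
time: 24.22
eef_pos: [0.6281, 0.0963, 0.1671]
tcp_rot: [0.707, 0.707, -0.001, -0.001]
contact_force: [0.5, 0.2, -2.8]
opening: 0.615
finger_force: 42.8
time: 25.22
eef_pos: [0.6286, 0.0962, 0.0683]
tcp_rot: [0.707, 0.707, 0.0, 0.0]
contact_force: [-0.2, -0.3, -3.4]
opening: 0.623
finger_force: 42.8
time: 25.85
eef_pos: [0.6282, 0.0961, 0.06]
tcp_rot: [0.707, 0.707, -0.0, -0.0]
contact_force: [-0.1, 0.4, -4.4]
opening: 0.617
finger_force: 42.8
```

```bash
python3 -m pendant '[{"dx":0,"dy":0,"dz":0.1,"twist":0},{"dx":0,"dy":0,"dz":0.2,"twist":0},{"dx":0,"dy":0,"dz":0.2,"twist":0}]'
```

```text
time: 26.22
eef_pos: [0.6286, 0.0962, 0.0596]
tcp_rot: [0.707, 0.707, -0.0, 0.0]
contact_force: [-4.5, 1.1, 5.8]
opening: 0.617
finger_force: 43.3
```

```bash
python3 -m pendant '[{"dx":0,"dy":0,"dz":0,"twist":0},{"dx":0,"dy":0,"dz":0,"twist":0},{"dx":0,"dy":0,"dz":0,"twist":0},{"dx":0,"dy":0,"dz":0,"twist":0},{"dx":0,"dy":0,"dz":0,"twist":0}]' 100 40
python3 -m pendant '[{"dx":0,"dy":0,"dz":-1,"twist":0},{"dx":0,"dy":0,"dz":-3,"twist":0},{"dx":0,"dy":0,"dz":-6,"twist":0},{"dx":0,"dy":0,"dz":-9,"twist":0},{"dx":0,"dy":0,"dz":-11.5,"twist":0},{"dx":0.2,"dy":-2,"dz":-13,"twist":0},{"dx":0.6,"dy":-6,"dz":-14,"twist":0},{"dx":1,"dy":-11,"dz":-14,"twist":0},{"dx":1.2,"dy":-15,"dz":-14,"twist":0},{"dx":1.2,"dy":-16.25,"dz":-14,"twist":0}]'
python3 -m pendant '[{"dx":0,"dy":0,"dz":0,"twist":0},{"dx":0,"dy":0,"dz":2,"twist":0},{"dx":0,"dy":0,"dz":5,"twist":0},{"dx":0,"dy":0,"dz":8.5,"twist":0},{"dx":0,"dy":0,"dz":12,"twist":0},{"dx":0,"dy":0,"dz":15,"twist":0},{"dx":0,"dy":0,"dz":16.5,"twist":0},{"dx":0,"dy":0,"dz":16.9,"twist":0},{"dx":0,"dy":0,"dz":16.9,"twist":0}]'
```

```text
time: 26.85
eef_pos: [0.6284, 0.0961, 0.0582]
tcp_rot: [0.707, 0.707, -0.0, -0.0]
contact_force: [0.7, 0.1, 0.4]
opening: 1.002
finger_force: 0.0
time: 28.1
eef_pos: [0.4646, 0.1085, 0.1998]
tcp_rot: [0.707, 0.707, 0.001, 0.001]
contact_force: [0.1, 0.2, 0.3]
opening: 1.0
finger_force: 0.0
time: 29.22
eef_pos: [0.467, 0.1081, 0.0301]
tcp_rot: [0.707, 0.707, 0.001, 0.001]
contact_force: [-0.2, 0.2, -0.7]
opening: 1.002
finger_force: 0.0
```

```bash
python3 -m pendant '[{"dx":0,"dy":0,"dz":0,"twist":0},{"dx":0,"dy":0,"dz":0,"twist":0},{"dx":0,"dy":0,"dz":0,"twist":0},{"dx":0,"dy":0,"dz":0,"twist":0},{"dx":0,"dy":0,"dz":0,"twist":0},{"dx":0,"dy":0,"dz":0,"twist":0},{"dx":0,"dy":0,"dz":0,"twist":0}]' 30 40
python3 -m pendant '[{"dx":0,"dy":0,"dz":-0.5,"twist":0},{"dx":0,"dy":0,"dz":-1.5,"twist":0},{"dx":0,"dy":0,"dz":-3,"twist":0},{"dx":0,"dy":0,"dz":-5,"twist":0},{"dx":0,"dy":0,"dz":-7,"twist":0},{"dx":0,"dy":0,"dz":-9,"twist":0},{"dx":0,"dy":0,"dz":-11,"twist":0},{"dx":0,"dy":0,"dz":-13,"twist":0},{"dx":0,"dy":0,"dz":-14,"twist":0},{"dx":0,"dy":0,"dz":-14,"twist":0}]'
```

```text
time: 30.1
eef_pos: [0.4667, 0.1082, 0.0305]
tcp_rot: [0.707, 0.707, 0.001, 0.001]
contact_force: [-1.7, -0.6, 4.8]
opening: 0.617
finger_force: 41.9
time: 31.35
eef_pos: [0.4664, 0.1082, 0.1703]
tcp_rot: [0.707, 0.707, 0.001, 0.001]
contact_force: [0.3, 1.0, -3.7]
opening: 0.619
finger_force: 42.5
```

```bash
python3 -m pendant '[{"dx":-0.6,"dy":0.7,"dz":0,"twist":0},{"dx":-2.2,"dy":2.3,"dz":0,"twist":0},{"dx":-4.8,"dy":5,"dz":0,"twist":0},{"dx":-7.8,"dy":8.1,"dz":0,"twist":0},{"dx":-10.8,"dy":11.2,"dz":0,"twist":0},{"dx":-13.6,"dy":14.1,"dz":0,"twist":0},{"dx":-16,"dy":16.5,"dz":0,"twist":0},{"dx":-17.3,"dy":17.9,"dz":0,"twist":0},{"dx":-17.5,"dy":18.1,"dz":0,"twist":0},{"dx":-17.5,"dy":18.1,"dz":0,"twist":0}]'
python3 -m pendant '[{"dx":0,"dy":0,"dz":1,"twist":0},{"dx":0,"dy":0,"dz":3,"twist":0},{"dx":0,"dy":0,"dz":5,"twist":0},{"dx":0,"dy":0,"dz":7,"twist":0},{"dx":0,"dy":0,"dz":8.5,"twist":0},{"dx":0,"dy":0,"dz":9.5,"twist":0},{"dx":0,"dy":0,"dz":10,"twist":0},{"dx":0,"dy":0,"dz":10,"twist":0}]'
python3 -m pendant '[{"dx":0,"dy":0,"dz":0.2,"twist":0},{"dx":0,"dy":0,"dz":0.4,"twist":0},{"dx":0,"dy":0,"dz":0.6,"twist":0},{"dx":0,"dy":0,"dz":0.8,"twist":0},{"dx":0,"dy":0,"dz":0.8,"twist":0}]'
```

```text
time: 32.6
eef_pos: [0.6465, -0.0673, 0.1683]
tcp_rot: [0.707, 0.707, -0.0, -0.001]
contact_force: [0.3, 1.0, -2.8]
opening: 0.621
finger_force: 42.7
time: 33.6
eef_pos: [0.647, -0.0669, 0.0694]
tcp_rot: [0.707, 0.707, 0.0, 0.0]
contact_force: [0.2, 0.1, -3.3]
opening: 0.619
finger_force: 42.8
time: 34.22
eef_pos: [0.6466, -0.0668, 0.061]
tcp_rot: [0.707, 0.707, -0.0, -0.0]
contact_force: [0.1, 0.4, -2.6]
opening: 0.619
finger_force: 42.8
```

```bash
python3 -m pendant '[{"dx":0,"dy":0,"dz":0.1,"twist":0},{"dx":0,"dy":0,"dz":0.2,"twist":0},{"dx":0,"dy":0,"dz":0.2,"twist":0}]'
```

```text
time: 34.6
eef_pos: [0.6471, -0.0669, 0.0606]
tcp_rot: [0.707, 0.707, -0.0, 0.0]
contact_force: [-4.0, 0.7, 5.0]
opening: 0.619
finger_force: 43.2
```

Contact again. Release, go up and back, then check the result.

```bash
python3 -m pendant '[{"dx":0,"dy":0,"dz":0,"twist":0},{"dx":0,"dy":0,"dz":0,"twist":0},{"dx":0,"dy":0,"dz":0,"twist":0},{"dx":0,"dy":0,"dz":0,"twist":0},{"dx":0,"dy":0,"dz":0,"twist":0}]' 100 40
python3 -m pendant '[{"dx":0,"dy":0,"dz":-1,"twist":0},{"dx":0,"dy":0,"dz":-3,"twist":0},{"dx":0,"dy":0,"dz":-6,"twist":0},{"dx":0,"dy":0,"dz":-9,"twist":0},{"dx":0,"dy":0,"dz":-12,"twist":0},{"dx":0,"dy":-2,"dz":-15,"twist":0},{"dx":0,"dy":-6,"dz":-18,"twist":0},{"dx":0,"dy":-11,"dz":-20,"twist":0},{"dx":0,"dy":-14,"dz":-20,"twist":0},{"dx":0,"dy":-14,"dz":-20,"twist":0}]'
python3 - <<'E'
from h import *
from plant import ctrl
print(ctrl.get_state()["eef_pos"])
for n in["scene","side"]:
  c=ctrl.read_camera(n);W=world(c,R.from_quat(c["rotation"]).as_matrix(),c["xyz"])
  cv2.imwrite(f"pics/{n}9.png",cv2.resize((c["img"][120:400,160:480] if n=="scene" else c["img"][130:410,200:520])[:,:,::-1],None,fx=2,fy=2))
  for k,p in dict(white=(.629,.096),red=(.638,.015),yellow=(.647,-.0665),blue=(.656,-.147)).items(): pot(W,c["img"],k,p,.094,n)
E
```

```text
time: 35.22
eef_pos: [0.6469, -0.0668, 0.0592]
tcp_rot: [0.707, 0.707, 0.0, 0.0]
contact_force: [-0.3, -0.5, 0.1]
opening: 0.998
finger_force: 0.0
time: 36.48
eef_pos: [0.5061, -0.0668, 0.2616]
tcp_rot: [0.707, 0.707, 0.001, 0.002]
contact_force: [-0.2, 1.0, -1.0]
opening: 1.001
finger_force: 0.0
[ 0.50608008 -0.06677055  0.26159375]
scene white 179 [0.6272 0.0967] res 0.0013 z95 0.096
scene red 255 [0.6368 0.016 ] res 0.0013 z95 0.0961
scene yellow 356 [ 0.6459 -0.0661] res 0.0012 z95 0.0962
scene blue 311 [ 0.6546 -0.147 ] res 0.0016 z95 0.0961
side white 209 [0.6275 0.0966] res 0.0015 z95 0.0951
side red 182 [0.6364 0.0165] res 0.0012 z95 0.0955
side yellow 173 [ 0.6456 -0.0657] res 0.0012 z95 0.0956
side blue 116 [ 0.6536 -0.1458] res 0.0014 z95 0.095
```

View pics/side9.png

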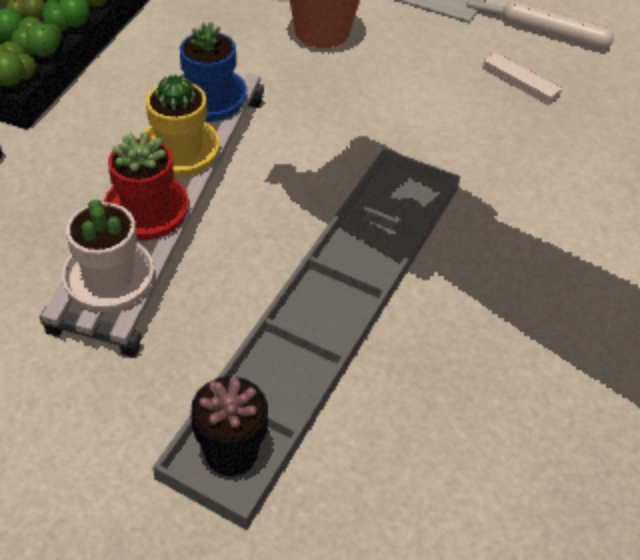

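View pics/scene9.png

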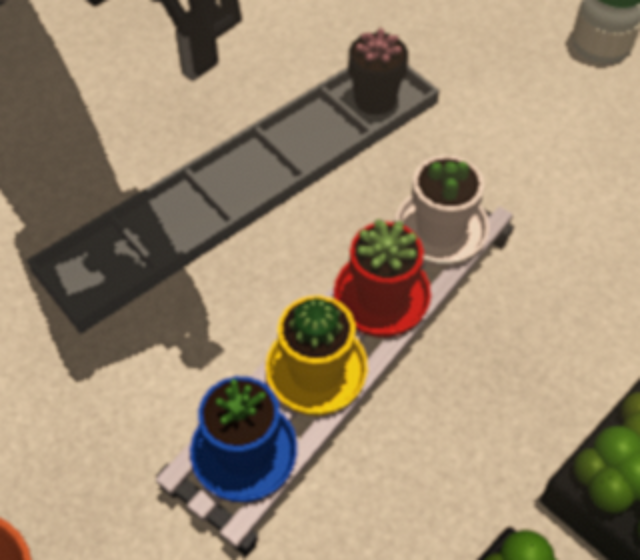

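Both pictures show the four pots upright in their own saucers: in the side crop, white (105,250), red (143,185), yellow (178,120) and blue (210,70). The black pot is undisturbed in its cell at (230,425), and the gripper is clear.

```bash
python3 -c "
from plant import ctrl
print(ctrl.sign_off())"
```

```text
the job is handed in; nothing more can be done
None
```

The job is handed in: the red, yellow, blue and white pots stand upright in their own saucers, each within about 3 mm of centre by the cameras, the black pot looks unmoved in its cell, and the arm stopped clear after about 37 s of robot time.

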